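Swing the carving board home and lock it

TASK

Get the carving station ready for cutting: push the wooden board round on its black base, keeping it flat on the base and its notch against the steel pivot pin, until its rear edge lies flat along the aluminium fence. Then press the red thumb plate down until the bow clicks and stays down through the board's hand slot, locking the board. Leave the jars on the shelf, the steel tumbler and the tea box alone.

Things in the scene. Friction and masses are not known exactly. Their poses are not given: they have to be found in the camera images.
- station: Fixed carving station. Origin: on the worktop, on the pivot pin's axis; x to the rear (away from the robot at yaw 0), y left, z up. All station measures below are in this frame, mm. Black base plate x -205 to 115, y -165 to 125, top at z 6. Dark lock body behind the fence: x 34 to 70, y -115 to -55, top at z 60
- pivot_pin (a point): Centre of the top of the steel pivot pin: 16 mm diameter, standing at the station's origin to 50 mm above the worktop, with a thin 28 mm cap
- fence_face (a point): Middle of the top edge of the aluminium fence's front face. The face is the station plane x = 13, y -140 to -30; top at z 36
- shelf_edge (a point): Middle of the lower front edge of the fixed wooden shelf over the station: station x -30 to 114, y -170 to 130, underside z 250, top z 264, on two posts at x 98, y -154 and 114. It covers the thumb plate from above: a hand must come in under this edge tilted about 25 to 45 degrees, fingers pointing rearward and down
- board: Loose wooden board 110 x 200 x 18 mm, about 0.3 kg, on the base; U notch 20 wide, 20 deep in its rear (+x) edge takes the pin. Origin: underside, on the pin's axis when the pin touches the notch's end. Own frame, mm: x -98 to 12, y -140 to 60, z 0 to 18. Home: origin on the pin axis, axes parallel to the station's. Starts turned clockwise 0.45 to 0.75 rad, notch 3 to 6 mm short of the pin
- board_slot (a point): Centre, at the top face, of the board's through hand slot (board x -50 to -20, y -120 to -50 mm)
- board_push_edge (a point): Point on the board's front (-x) long edge, 100 mm to the -y side of the notch, half-way up its thickness; board axes. Pushing near mid-length (board y about -40 mm) shoves the notch onto the pin; pushing here then swings the board about the pin to the fence
- latch_pad (a point): Top centre of the red thumb plate (50 along station x, 44 along y, 8 mm thick) on a steel bow. Raised: station x -15, y -85, z 105; moves straight down. The bow is an inverted U of 12 mm bar: rear leg in the lock body; front leg at x -35, y -85, its tip 10 mm above the board's top, goes down through the hand slot only when the board is home
- latch (a joint): Downward travel of the bow in m: 0 raised, 0.026 bottom stop. A spring returns it to 0 unless it is pressed about 23 mm or more, where a pawl clicks in and holds it at about 0.021. The push needed peaks at about 10 N
- spice_a: Glass spice jar with dark lid, 44 x 44 x 105 mm, loose on the shelf above the station, origin at the centre of its underside; leave alone
- spice_b: Glass spice jar with dark lid, 41 x 41 x 105 mm, loose on the shelf above the station, origin at the centre of its underside; leave alone
- tumbler: Steel tumbler, 90 mm in diameter, 132 mm tall, loose on the worktop to the left of the station, origin at the centre of its underside; leave alone
- tea_box: Black tea box, 68 x 131 x 107 mm, loose on the worktop to the right of the station, origin at the centre of its underside; leave alone

How it is judged:
On the way, in this order (a step that is already met when the one before it is completed fails the run):
1. the board lies along the fence, seated on the pin, with the bow still up (angle between the x axis of board and the x axis of station, either way round below 0.05 rad and horizontal distance between board and pivot_pin below 0.006 m and value of joint latch below 0.008 m), for 0.2 s.
2. the bow is pressed down and latched (value of joint latch above 0.0185 m), for 0.2 s.
At the end, for the whole second after the job is handed in: The board lies flat on the base within 0.05 rad of square to the fence, its notch within 6 mm of being seated on the pin, at rest; the bow is held down by its pawl (travel over 18.5 mm) through the board's hand slot, with nothing pressing it (value of joint latch above 0.0185 m and angle between the x axis of board and the x axis of station, either way round below 0.05 rad and horizontal distance between board and pivot_pin below 0.006 m and height (world z) of board below 0.01 m and angle between board's own z axis and vertical below 0.05 rad and linear speed of board below 0.02 m/s); the robot touches nothing.
It fails at once if the board is lifted or tipped off the base (height (world z) of board above 0.025 m or angle between board's own z axis and vertical above 0.2 rad).
It fails at once if the board's notch leaves the pin by more than 35 mm (horizontal distance between board and pivot_pin above 0.035 m).
It fails at once if a jar on the shelf is disturbed (distance of any of spice_a, spice_b from where it was at the start of the episode above 0.02 m).
It fails at once if the tumbler or the tea box is disturbed (distance of any of tumbler, tea_box from where it was at the start of the episode above 0.02 m).
It also fails if it takes over 54 s, if anything falls off the work surface, if the arm or the gripper's body presses on something with over 40 N, if the wrist force passes 120 N, or if a joint passes its speed limit or range.

ROBOT

A 7-joint arm with a two-finger parallel gripper is mounted at the origin on a cart in front of the work surface, level with it; the furniture and walls round the work are solid. World frame = base frame: x ahead of the robot, y to its left, z up, the work surface at z = 0. Lengths are in m, angles in rad, forces in N, time in s.
With the tool pointing down it reaches from about 0.425 to 0.875 m from the base axis. Payload 4.7 kg.
Tool frame: the origin (TCP) lies on the front face of the gripper's body, between the roots of the fingers; the fingertips stand 70 mm ahead of it and the grasp point (between the pads) lies 51 mm ahead of it; z points along the fingers, y is the line along which they close (so a half turn about z gives the same grasp; the last joint's range is limited). The gripper opens to 87 mm and grips with 3 to 60 N. Pads are 19 mm wide; open, the fingers measure 117 mm over their backs; the gripper's body (75 mm by 190 mm) begins 51 mm behind the grasp point.
Start: joints at [-1.13, 0.321, -0.07, 1.45, 0.023, 1.371, -0.057], TCP at [0.269, 0.592, 0.292] pointing down, gripper open.
Joint ranges: [-2.86, 2.86], [-0.3, 2.09], [-1.38, 1.24], [0.06, 2.45], [-1.56, 4.7], [0.09, 2.05], [-2.69, 2.69]. Speed limits (rad/s): [2.57, 2.57, 3.14, 3.14, 3.14, 3.14, 3.14].

INTERFACE

Orientations are given as a rotation vector (axis times angle).
In Python, from station import arm gives the robot as it stands.
- The arm moves only by the tool send_rows, never from a script. Its argument "rows" is text: rows parted by semicolons, each of 6 numbers parted by spaces: the shift along the tool's x, y, z in units of 30 mm (1.0 is 30 mm), then the turn, a rotation vector about the tool's x, y, z in units of 5 degrees (1.0 is 5 degrees). A call has 1 to 5 rows; each row is the pose to reach, as a shift and turn from the pose commanded when the call began, along the tool's axes at that moment; what a row does not reach only later rows make up. A row lasts 1/12 s, in which the tool goes at most 41.7 mm and 7.16 degrees, less where a joint would pass 70% of its speed; a pose out of reach is approached as far as the arm can. A call with a gripper value outside its range is refused whole. "claw" is the gripper's target within -1 to 1 (fully open at 1, half-way at 0, shut at -1), set as the call begins (left out, the last holds). The fingers move at their own pace and stop on an object; "squeeze" is the grip in N (left out, the last holds). Time passes only in rows, so rows that repeat a pose let the fingers close. It gives the time, the measured TCP pose, the force, the opening and the grip force at its end, in the units of the state.
- arm.sense(): the state, without advancing time (a new reading comes with each control period).
- arm.get_image(name): name is "scene" or "side" or "wrist"; returns a dict with "frame" (420x560x3 uint8, blue, green, red), "camera_matrix" (3x3 intrinsics, pixels), "R" (3x3) and "t" (3): a world point X has camera coordinates R X + t; the wrist camera has in their place "mount" (4x4, takes a point from camera to tool coordinates, whose origin is the TCP and whose axes are the flange's). Camera axes: x right, y down, z forward; pixel columns grow to the right and rows downward; lengths in m; the calibration is good to about 2 mm. A picture is of the moment at which its call begins: read the wrist's pose just before it. There is no depth.
- arm.close_job(): hands the job in; it is judged then, once.
The state is a dict: "t": time; "joints": joint angles; "qvel": joint speeds; "effort": joint torques, N m; "eef_pos": TCP position; "orientation": TCP orientation; "contact_force": force on the tool from outside, world axes, zero at the start; "moment": the same for the moment, N m; "grip_width": finger opening in m; "finger_force": force on a finger pad.
Only numpy, scipy, OpenCV 4.12 (cv2) and the standard library are available. Lean on these libraries where they do the work, as an engineer would, in place of code of your own. Each camera call takes 0.05 s, during which the arm holds its last target. There are 200 camera calls.

## Working session

There is one attempt and no reset: what is moved stays moved. The work goes in short steps, Python scripts to look and compute and a tool call to move; the robot and the scene stay as the last step left them, time stands still between calls to the robot, and variables do not carry over. Pictures are saved under pics/ and viewed, at most 10 in all, crops included, and the job is handed in when it is done.

Besides the shell and the picture viewer there is one more tool, called after "Call:" as a command line: name --argument value ..., lists and objects as JSON in quotes. send_rows: Moves the arm, as the interface text tells. Its arguments: {"type":"object","properties":{"rows":{"type":"string"},"claw":{"type":"number"},"squeeze":{"type":"number"}},"required":["rows"]}

```bash
mkdir -p pics; ls
cat > h.py <<'E'
import numpy as np, cv2
from scipy.spatial.transform import Rotation as Ro
from station import arm
def grab(n,name=None):
    d=arm.get_image(n)
    if name: cv2.imwrite('pics/'+name,d['frame'])
    return d
def ray(d,u,v):
    K=d['camera_matrix'];R=d['R'];t=d['t']
    w=R.T@np.linalg.inv(K)@np.array([u,v,1.]);return -R.T@t,w
def onz(d,u,v,z):
    c,w=ray(d,u,v);return c+w*(z-c[2])/w[2]
def proj(d,X):
    p=d['camera_matrix']@(d['R']@np.array(X)+d['t']);return p[:2]/p[2]
def goal(pos,rot=None):
    "row units from current pose to target"
    s=arm.sense();R0=Ro.from_rotvec(s['orientation'])
    a=R0.inv().apply(np.array(pos)-s['eef_pos'])/0.03
    b=np.degrees((R0.inv()*rot).as_rotvec())/5 if rot is not None else np.zeros(3)
    return np.round(np.r_[a,b],2)
E
python3 - <<'E'
from h import *
s=arm.sense();print(s['t'],s['eef_pos'],s['orientation'],Ro.from_rotvec(s['orientation']).as_matrix().round(2))
for n in('scene','side'):
    d=grab(n,n+'0.png');print(n,-d['R'].T@d['t'],d['R'].round(2).tolist())
a=cv2.imread('pics/scene0.png');b=cv2.imread('pics/side0.png')
E
```

```text
pics
0.0 [0.26897933 0.59128535 0.29116676] [-6.65320667e-01 -3.07004771e+00  2.91452275e-03] [[-0.91  0.41 -0.  ]
 [ 0.41  0.91 -0.  ]
 [-0.   -0.   -1.  ]]
scene [-0.19434798 -0.38735029  0.6949275 ] [[0.42, -0.9, -0.03], [-0.46, -0.19, -0.87], [0.78, 0.38, -0.5]]
side [-0.02155734  0.9119672   1.04077784] [[-0.82, -0.57, -0.01], [-0.34, 0.5, -0.8], [0.46, -0.65, -0.6]]
```

View pics/scene0.png

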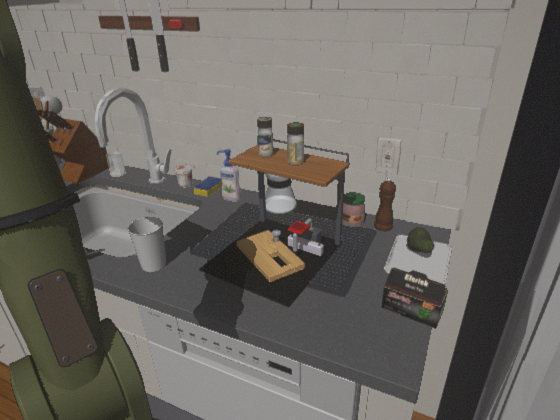

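View pics/side0.png

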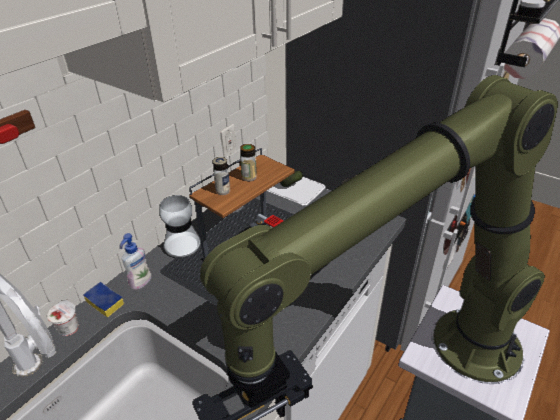

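The scene view shows the shelf (290,160), red pad (300,230), pin cap (276,236), board (270,255), tumbler (148,245) and tea box (415,297). I'll enlarge the station.

Run:
```python
from h import *
a=cv2.imread('pics/scene0.png')
cv2.imwrite('pics/c1.png',cv2.resize(a[140:290,200:380],None,fx=4,fy=4,interpolation=cv2.INTER_CUBIC))
```

```text
(no output)
```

View pics/c1.png

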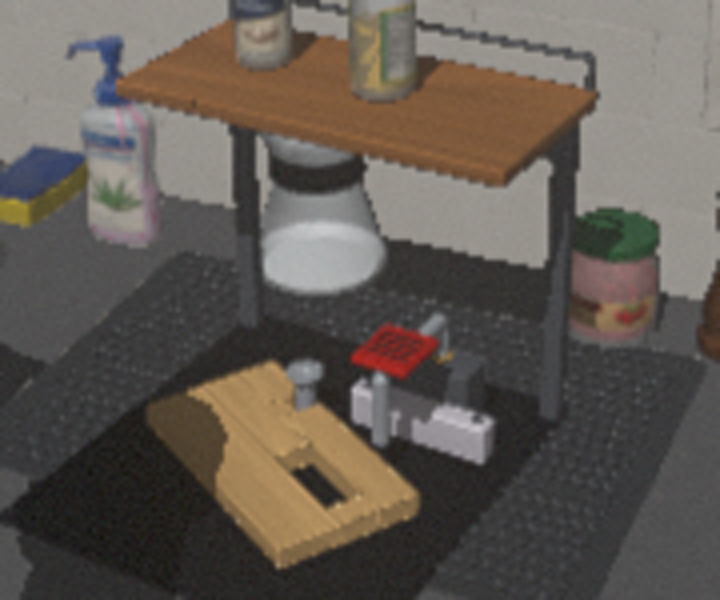

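```bash
cat > m.py <<'E'
from h import *
d=grab('scene')
f=lambda u,v,z:onz(d,200+u/4-.4,140+v/4-.4,z)
pin=f(305,368,.05);A=f(119,92,.25);B=f(501,184,.25);fa=f(353,384,.036);fb=f(487,432,.036)
pad=f(397,350,.105)
print('pin',pin,'shelf',A,B,'fence',fa,fb,'pad',pad)
ang=lambda p,q:np.arctan2(*( (p-q)[[1,0]]))-np.pi/2
print('yaw shelf',ang(A,B),np.linalg.norm(A-B),'fence',ang(fa,fb),np.linalg.norm(fa-fb))
y=ang(A,B)
T=lambda p,y:np.array([[np.cos(y),np.sin(y)],[-np.sin(y),np.cos(y)]])@(p-pin)[:2]*1000
print('station frame shelf',T(A,y),T(B,y),'fence',T(fa,y),T(fb,y),'pad',T(pad,y))
c=[f(275,361,.024),f(419,491,.024),f(280,550,.024),f(148,405,.024)]
for p in c: print('corner',p,T(p,y))
print('yaws',ang(c[0],c[1]),ang(c[3],c[2]))
E
python3 m.py
```

```text
pin [0.70021973 0.06584737 0.05      ] shelf [0.69400934 0.20098974 0.25      ] [ 0.65806918 -0.09525472  0.25      ] fence [0.71382179 0.03353681 0.036     ] [ 0.69474533 -0.07834212  0.036     ] pad [ 0.66884528 -0.02088929  0.105     ]
yaw shelf -0.12072926433478237 0.29841661314900525 fence -0.16888566770694302 0.11349364799011333
station frame shelf [-22.44121519 133.41072124] [ -22.44121519 -165.00589191] fence [ 17.39441148 -30.43719066] [  11.93107778 -143.79926597] pad [-20.69983998 -89.88393126]
corner [0.73623592 0.10976285 0.024     ] [30.46501305 47.93347327]
corner [ 0.62750403 -0.05434914  0.024     ] [ -57.71039976 -128.07920647]
corner [0.53375428 0.00452857 0.024     ] [-157.86875578  -80.92093507]
corner [0.64535911 0.16945263 0.024     ] [-66.93911382  96.24391966]
yaws -0.5851450360099001 -0.5949196171257343
```

```bash
cat >> h.py <<'E'
PIN=np.array([.700,.066]);YAW=-.125
def st(x,y,z=0,yaw=None):
    c,s=np.cos(YAW),np.sin(YAW);return np.array([PIN[0]+c*x-s*y,PIN[1]+s*x+c*y,z])
def rot(yaw,tilt=0):
    "tool -x axis along yaw (level), fingers down, tilted rearward by tilt"
    f=np.array([np.cos(yaw),np.sin(yaw),0]);u=np.array([0,0,1.])
    z=np.sin(tilt)*f-np.cos(tilt)*u;y=np.array([-f[1],f[0],0]);x=np.cross(y,z)
    return Ro.from_matrix(np.c_[x,y,z])
def tip(p,R,off=.07): return np.array(p)-R.apply([0,0,off])
E
python3 - <<'E'
from h import *
d=grab('scene')
for u,v,z in((390,272,.107),(447,277,.107),(384,305,.0),(440,322,0),(152,270,0),(148,222,.132)): print(u,v,onz(d,u,v,z).round(3))
R=rot(-.59);print(R.as_matrix().round(2))
print('go',goal([.555,.11,.25],R))
E
```

```text
390 272 [ 0.569 -0.289  0.107]
447 277 [ 0.602 -0.408  0.107]
384 305 [ 0.575 -0.285  0.   ]
440 322 [ 0.571 -0.414 -0.   ]
152 270 [0.457 0.333 0.   ]
148 222 [0.495 0.348 0.132]
[[-0.83  0.56  0.  ]
 [ 0.56  0.83  0.  ]
 [ 0.    0.   -1.  ]]
go [-1.532e+01 -1.066e+01  1.400e+00 -1.000e-02  0.000e+00  1.870e+00]
```

Call:
send_rows --rows "-1.5 -1 0 0 0 0.4; -2.7 -1.9 0 0 0 0.7; -4 -2.8 0 0 0 1; -5.2 -3.7 0 0 0 1.4; -6.5 -4.5 0 0 0 1.8" --claw -1

```text
t: 0.62
eef_pos: [0.3757, 0.4106, 0.2922]
orientation: [-0.906, -3.008, 0.0]
contact_force: [0.5, -0.5, 0.5]
grip_width: 0.0615
finger_force: 0.0
```

Run:
```python
from h import *
print(goal([.555,.11,.28],rot(-.59)),arm.sense()['contact_force'],arm.sense()['joints'])
```

```text
[-10.52  -5.05   0.4   -0.    -0.     0.06] [ 0.54533099 -0.5037784   0.45566854] [-0.92451921  0.12231957  0.0514105   1.69016178 -0.00664216  1.32943493
  0.11373069]
```

Call:
send_rows --rows "-1.2 -0.6 0 0 0 0; -2.4 -1.2 0 0 0 0; -3.6 -1.7 0 0 0 0; -4.8 -2.3 0 0 0 0; -6 -2.9 0.1 0 0 0"

```text
t: 1.03
eef_pos: [0.4783, 0.239, 0.2899]
orientation: [0.904, 3.008, 0.002]
contact_force: [0.4, -0.8, 0.4]
grip_width: 0.0285
finger_force: 0.0
```

Call:
send_rows --rows "-1.2 -0.6 0 0 0 0; -2.4 -1.1 0.2 0 0 0; -3.6 -1.7 0.3 0 0 0; -4.5 -2.1 0.3 0 0 0; -4.5 -2.1 0.3 0 0 0"

```text
t: 1.45
eef_pos: [0.5581, 0.1054, 0.2801]
orientation: [0.92, 3.001, -0.006]
contact_force: [0.4, -2.0, 0.8]
grip_width: 0.0019
finger_force: 0.0
```

Run:
```python
from h import *
s=arm.sense();d=grab('wrist','w1.png');print(s['eef_pos'],s['orientation'],s['joints'],d['mount'].round(3).tolist(),d['camera_matrix'])
np.save('w1s.npy',np.r_[s['eef_pos'],s['orientation']])
grab('scene','s1.png')
a=cv2.imread('pics/w1.png')
cv2.imwrite('pics/c2.png',np.hstack([cv2.resize(a,None,fx=.75,fy=.75),cv2.resize(cv2.imread('pics/s1.png')[140:300,200:360],(315,315))]))
```

```text
[0.55808298 0.10538414 0.2801152 ] [ 0.91985684  3.00084156 -0.00577735] [-0.54652403  0.15255391  0.34591587  1.69034526 -0.04859244  1.30710298
  0.78423533] [[0.0, -0.963, -0.269, 0.074], [1.0, 0.0, -0.001, -0.0], [0.001, -0.269, 0.963, -0.094], [0.0, 0.0, 0.0, 1.0]] [[313.84830866   0.         280.01568782]
 [  0.         313.84830866 199.94867421]
 [  0.           0.           1.        ]]
```

View pics/c2.png

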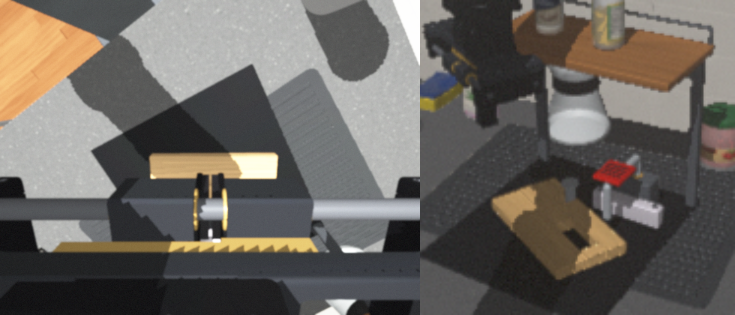

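The wrist view shows the board's front edge level, with ends at about (200,204) and (370,204) in full pixels. The fingers are in front of it and the board is parallel to the tool.

```bash
cat >> h.py <<'E'
def wonz(d,s,u,v,z):
    R0=Ro.from_rotvec(s[3:]);M=d['mount']
    c=R0.apply(M[:3,3])+s[:3];w=R0.apply(M[:3,:3]@np.linalg.inv(d['camera_matrix'])@np.array([u,v,1.]))
    return c+w*(z-c[2])/w[2]
E
python3 - <<'E'
from h import *
s=np.load('w1s.npy');d=grab('wrist')
a=cv2.imread('pics/w1.png');h=cv2.cvtColor(a,cv2.COLOR_BGR2HSV)
m=cv2.inRange(h,(8,60,60),(30,255,255));m[:150]=0;m[240:]=0
ys,xs=np.where(m);
for u in (210,240,330,355):
    y=np.where(m[:,u])[0];print(u,y.min(),y.max(),wonz(d,s,u,y.min(),.008))
y=210;r=np.where(m[210])[0];print(r.min(),r.max(),[wonz(d,s,q,212,.024) for q in(r.min(),r.max())])
print(goal([.555,.11,.25],rot(-.59)))
R=rot(-.59)
print(goal(tip([.560,.107,.013],R),R), 'tip z now',arm.sense()['eef_pos'][2]-.07)
E
```

```text
210 204 238 [0.53807131 0.0146969  0.008     ]
240 203 238 [0.55748957 0.04572103 0.008     ]
330 203 238 [0.61868708 0.13635031 0.008     ]
355 203 238 [0.63566517 0.1614937  0.008     ]
198 371 [array([0.53613595, 0.00284596, 0.024     ]), array([0.64953583, 0.17082054, 0.024     ])]
[-0.07 -0.12  1.    0.   -0.01  0.07]
[-0.27 -0.11  6.57  0.   -0.01  0.07] tip z now 0.21001478931158196
```

Call:
send_rows --rows "0 0 1.3 0 0 0; 0 0 2.6 0 0 0; 0 0 3.9 0 0 0; 0 0 5.2 0 0 0; -0.1 -0.1 6 0 0 0"

```text
t: 2.02
eef_pos: [0.5531, 0.1126, 0.0963]
orientation: [-0.895, -3.006, 0.002]
contact_force: [-0.4, 0.3, -0.7]
grip_width: 0.0003
finger_force: 0.0
```

Call:
send_rows --rows "0 0 0.5 0 0 0; 0 0 0.5 0 0 0"

```text
t: 2.18
eef_pos: [0.5528, 0.1111, 0.0813]
orientation: [-0.898, -3.004, 0.005]
contact_force: [-1.0, 0.3, 0.5]
grip_width: 0.0007
finger_force: 0.0
```

Run:
```python
from h import *
s=arm.sense();print(s['eef_pos'],s['contact_force'],s['moment'])
R=rot(-.59)
e=np.array([.5928,.087]);f=np.array([.83,-.556]);print('dist to edge',(e-s['eef_pos'][:2])@f,'lat',(s['eef_pos'][:2]-e)@[.556,.83])
d=grab('wrist','w2.png')
```

```text
[0.55276787 0.11107715 0.08131028] [-1.03437778  0.27879566  0.54933283] [-0.03430298  0.06947815  0.00603367]
dist to edge 0.046613561887953014 lat -0.002273830195859254
```

View pics/w2.png

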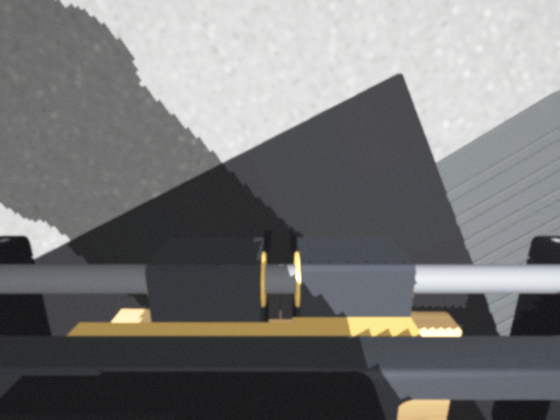

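The fingers are at (281,270), low in front of the board edge. Now pushing to seat the notch.

Call:
send_rows --rows "-0.4 0 0 0 0 0; -0.8 0 0 0 0 0; -1.1 0 0 0 0 0; -1.2 0 0 0 0 0; -1.2 0 0 0 0 0"

```text
t: 2.65
eef_pos: [0.5849, 0.0919, 0.0867]
orientation: [-0.902, -3.002, -0.004]
contact_force: [-10.1, 4.5, 8.7]
grip_width: 0.0008
finger_force: 5.7
```

Call:
send_rows --rows "-0.05 0 0 0 0 0; -0.1 0 0 0 0 0; -0.15 0 0 0 0 0; -0.2 0 0 0 0 0; -0.2 0 0 0 0 0"

```text
t: 3.07
eef_pos: [0.5858, 0.0916, 0.0865]
orientation: [-0.895, -2.994, -0.004]
contact_force: [-21.1, 8.7, 19.5]
grip_width: 0.0003
finger_force: 11.6
```

Run:
```python
from h import *
s=arm.sense();print(s['eef_pos'],s['contact_force'],s['moment'])
d=grab('scene');e=grab('side')
cv2.imwrite('pics/c3.png',np.hstack([cv2.resize(d['frame'][200:300,200:330],(520,400),interpolation=cv2.INTER_CUBIC),cv2.resize(e['frame'][180:280,230:300],(280,400))]))
```

```text
[0.58581112 0.09162852 0.08649307] [-21.08749253   8.65633884  19.49397795] [ 1.97654353  4.81619484 -0.05488597]
```

View pics/c3.png

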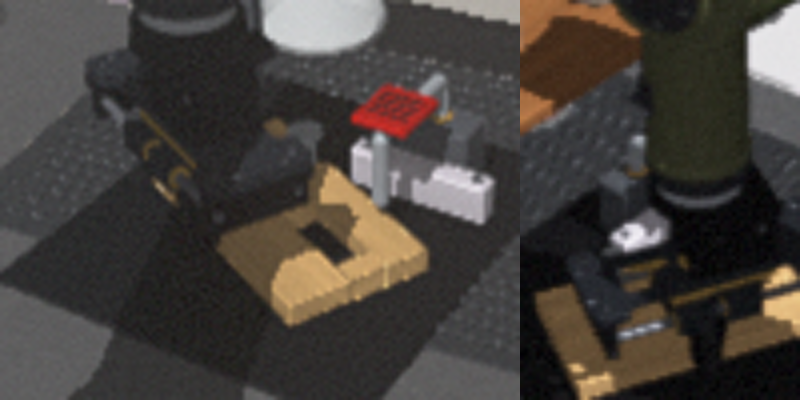

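Side and scene views show the fingers in front of the front edge with the board shifted about 5 mm onto the pin. Back off and move over to y ≈ -100.

Call:
send_rows --rows "0.3 0 -0.1 0 0 0; 0.6 0 -0.2 0 0 0; 0.6 -1 -0.1 0 0 0; 0.6 -2 0 0 0 0; 0.6 -2 0 0 0 0"

```text
t: 3.58
eef_pos: [0.5411, 0.0397, 0.0854]
orientation: [-0.914, -3.005, 0.006]
contact_force: [-0.7, -1.3, -0.8]
grip_width: 0.0003
finger_force: 0.0
```

```bash
cat > arc.py <<'E'
from h import *
s=arm.sense();print(s['eef_pos'],s['contact_force'],s['moment'],s['joints'])
def B(th,x,y):
    c,q=np.cos(th),np.sin(th);return PIN+np.array([c*x-q*y,q*x+c*y])
for th in np.arange(-.60,-.0,.06):
    p=B(th,-.1105,-.1); print(round(th,3),goal([*p,.0835],rot(th)))
E
python3 arc.py
```

```text
[0.54114973 0.0396765  0.08540871] [-0.68838763 -1.34023243 -0.84701835] [-0.09376506  0.06429506  0.00304703] [-0.43584741  0.30440903  0.3545437   1.94332956 -0.12735025  0.91751106
  0.96174646]
-0.6 [-0.19  0.38  0.06 -0.04  0.01  0.11]
-0.54 [-0.4   0.16  0.06 -0.04  0.01 -0.58]
-0.48 [-0.62 -0.04  0.06 -0.04  0.   -1.27]
-0.42 [-0.85 -0.23  0.06 -0.04  0.   -1.95]
-0.36 [-1.09 -0.41  0.07 -0.04  0.   -2.64]
-0.3 [-1.34 -0.57  0.07 -0.04  0.   -3.33]
-0.24 [-1.59 -0.72  0.07 -0.04 -0.   -4.02]
-0.18 [-1.86 -0.85  0.07 -0.04 -0.   -4.7 ]
-0.12 [-2.14 -0.96  0.07 -0.04 -0.   -5.39]
-0.06 [-2.42 -1.06  0.07 -0.04 -0.   -6.08]
```

Call:
send_rows --rows "-0.15 0.3 0 0 0 0; -0.3 0.2 0 0 0 -0.3; -0.4 0.1 0 0 0 -0.6; -0.5 0.05 0 0 0 -0.9; -0.62 -0.05 0 0 0 -1.3"

```text
t: 4.0
eef_pos: [0.559, 0.0368, 0.0862]
orientation: [-0.728, -3.056, -0.003]
contact_force: [-4.1, 1.9, 3.5]
grip_width: 0.0003
finger_force: 2.7
```

```bash
python3 arc.py
```

```text
[0.55898979 0.03677816 0.08617081] [-4.11901243  1.85567861  3.51597566] [ 0.63051575  1.00428712 -0.02380442] [-0.39941623  0.33380055  0.33176559  1.90078959 -0.13630426  0.92808114
  1.10013126]
-0.6 [ 0.33  0.17  0.09  0.02 -0.01  1.51]
-0.54 [ 0.16 -0.07  0.09  0.02 -0.01  0.83]
-0.48 [-0.03 -0.3   0.09  0.02 -0.01  0.14]
-0.42 [-0.24 -0.52  0.09  0.02 -0.01 -0.55]
-0.36 [-0.45 -0.72  0.09  0.02 -0.01 -1.24]
-0.3 [-0.68 -0.91  0.09  0.02 -0.01 -1.92]
-0.24 [-0.92 -1.09  0.09  0.02 -0.01 -2.61]
-0.18 [-1.17 -1.25  0.09  0.02 -0.01 -3.3 ]
-0.12 [-1.43 -1.4   0.09  0.02 -0.   -3.99]
-0.06 [-1.7  -1.53  0.08  0.02 -0.   -4.67]
```

Call:
send_rows --rows "-0.12 -0.25 0 0 0 -0.3; -0.25 -0.42 0 0 0 -0.6; -0.35 -0.57 0 0 0 -0.95; -0.45 -0.7 0 0 0 -1.25; -0.6 -0.8 0 0 0 -1.6"

```text
t: 4.42
eef_pos: [0.5642, 0.0063, 0.086]
orientation: [0.514, 3.099, 0.002]
contact_force: [-4.2, 2.2, 3.8]
grip_width: 0.0004
finger_force: 2.2
```

```bash
python3 arc.py
```

```text
[0.56422416 0.00626806 0.08600089] [-4.24234192  2.16231689  3.83941367] [0.41458217 0.85959973 0.04322993] [-0.33549211  0.34073308  0.32200229  1.89084006 -0.1337804   0.92990338
  1.29142164]
-0.6 [0.8  1.12 0.08 0.02 0.   3.11]
-0.54 [0.66 0.86 0.08 0.02 0.   2.42]
-0.48 [0.5  0.61 0.08 0.02 0.   1.73]
-0.42 [0.33 0.36 0.08 0.02 0.   1.05]
-0.36 [0.15 0.13 0.08 0.02 0.   0.36]
-0.3 [-0.05 -0.09  0.08  0.02  0.   -0.33]
-0.24 [-0.27 -0.3   0.08  0.02  0.   -1.02]
-0.18 [-0.49 -0.5   0.08  0.02  0.   -1.7 ]
-0.12 [-0.73 -0.68  0.08  0.01  0.   -2.39]
-0.06 [-0.97 -0.85  0.08  0.01  0.   -3.08]
```

Call:
send_rows --rows "-0.1 -0.15 0 0 0 -0.4; -0.22 -0.27 0 0 0 -0.8; -0.33 -0.37 0 0 0 -1.2; -0.45 -0.46 0 0 0 -1.6; -0.55 -0.55 0 0 0 -1.9"

```text
t: 4.83
eef_pos: [0.575, -0.0148, 0.086]
orientation: [0.255, 3.13, 0.002]
contact_force: [-1.6, 0.8, 0.9]
grip_width: 0.0003
finger_force: 0.7
```

Call:
send_rows --rows "-0.05 -0.03 0 0 0 -0.1; -0.1 -0.06 0 0 0 -0.2; -0.15 -0.1 0 0 0 -0.3; -0.2 -0.13 0 0 0 -0.4; -0.2 -0.13 0 0 0 -0.4"

```text
t: 5.25
eef_pos: [0.5778, -0.0192, 0.0852]
orientation: [-0.202, -3.132, -0.002]
contact_force: [-5.8, 2.9, 4.6]
grip_width: 0.0006
finger_force: 2.8
```

```bash
python3 arc.py
```

```text
[ 0.5778447  -0.01923363  0.08518613] [-5.82119658  2.89362898  4.63084003] [0.74142973 1.18124191 0.0720447 ] [-0.26424801  0.36790867  0.29684745  1.85330378 -0.13248245  0.94221363
  1.53427774]
-0.6 [ 1.12  2.04  0.06  0.01 -0.04  5.4 ]
-0.54 [ 1.04  1.76  0.06  0.01 -0.04  4.71]
-0.48 [ 0.93  1.48  0.06  0.01 -0.04  4.02]
-0.42 [ 0.81  1.21  0.06  0.01 -0.04  3.34]
-0.36 [ 0.68  0.94  0.06  0.01 -0.04  2.65]
-0.3 [ 0.52  0.68  0.06  0.01 -0.04  1.96]
-0.24 [ 0.36  0.44  0.06  0.01 -0.04  1.27]
-0.18 [ 0.18  0.2   0.06  0.01 -0.04  0.59]
-0.12 [-0.02 -0.03  0.06  0.02 -0.03 -0.1 ]
-0.06 [-0.23 -0.24  0.06  0.02 -0.03 -0.79]
```

Call:
send_rows --rows "-0.05 0 0 0 0 0; -0.1 0 0 0 0 0; -0.15 0 0 0 0 0; -0.2 0 0 0 0 0; -0.2 0 0 0 0 0"

```text
t: 5.67
eef_pos: [0.5789, -0.0195, 0.0847]
orientation: [-0.201, -3.12, -0.003]
contact_force: [-19.3, 4.7, 16.7]
grip_width: 0.0004
finger_force: 9.9
```

Call:
send_rows --rows "-0.05 0 0 0 0 0; -0.1 0 0 0 0 0; -0.1 0 0 0 0 0"

```text
t: 5.92
eef_pos: [0.5795, -0.0195, 0.0845]
orientation: [-0.201, -3.114, -0.004]
contact_force: [-26.5, 5.2, 23.2]
grip_width: 0.0004
finger_force: 13.5
```

Run:
```python
from h import *
s=arm.sense();print(s['eef_pos'],s['contact_force'])
d=grab('scene')
cv2.imwrite('pics/c4.png',cv2.resize(d['frame'][190:300,220:370],(750,550),interpolation=cv2.INTER_CUBIC))
```

```text
[ 0.57946476 -0.01953505  0.0845459 ] [-26.47934315   5.24013695  23.20172794]
```

View pics/c4.png

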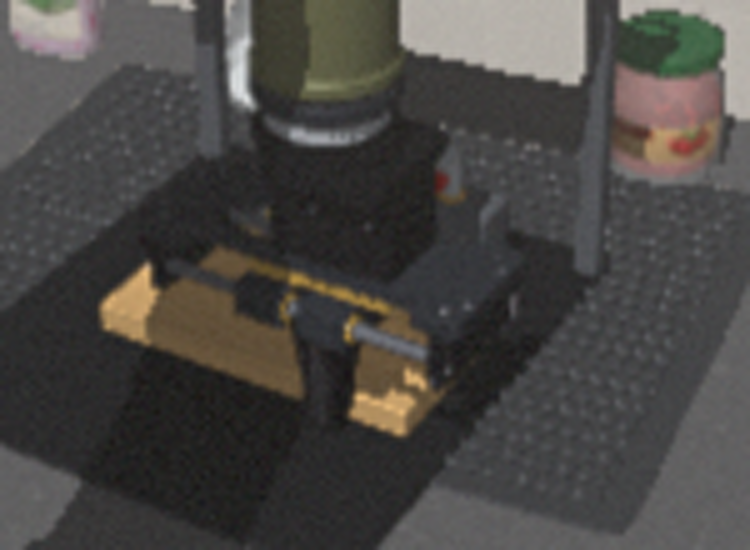

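The board is now square, with its front edge running (100,320)–(405,430) in the crop, and it met a stiff stop. Retreat and look.

Call:
send_rows --rows "0.3 0 0 0 0 0; 0.7 0 0 0 0 0; 1.5 0 0 0 0 0; 2.5 0 0 0 0 0; 3 0 -0.8 0 0 0"

```text
t: 6.38
eef_pos: [0.4931, -0.01, 0.1054]
orientation: [-0.203, -3.126, 0.003]
contact_force: [-0.3, 0.2, 0.3]
grip_width: 0.0007
finger_force: 0.0
```

Call:
send_rows --rows "0.5 0 -1 0 0 0; 1 0 -2 0 0 0; 1 0 -2.5 0 0 0; 1 0 -3 0 0 0; 1 0 -3 0 0 0"

```text
t: 6.8
eef_pos: [0.4712, -0.0062, 0.2031]
orientation: [0.204, 3.126, 0.003]
contact_force: [1.0, 1.1, -0.4]
grip_width: 0.0004
finger_force: 0.0
```

Run:
```python
from h import *
s=arm.sense();print(s['eef_pos'],s['contact_force'],s['joints'])
d=grab('scene')
cv2.imwrite('pics/c5.png',cv2.resize(d['frame'][190:300,220:370],(750,550),interpolation=cv2.INTER_CUBIC))
```

```text
[ 0.47122164 -0.00621154  0.20312954] [ 0.9830795   1.14180818 -0.44747679] [-3.43158079e-01 -5.73010312e-03  3.01025206e-01  2.00899642e+00
  1.05967922e-03  1.12912520e+00  1.39801113e+00]
```

View pics/c5.png

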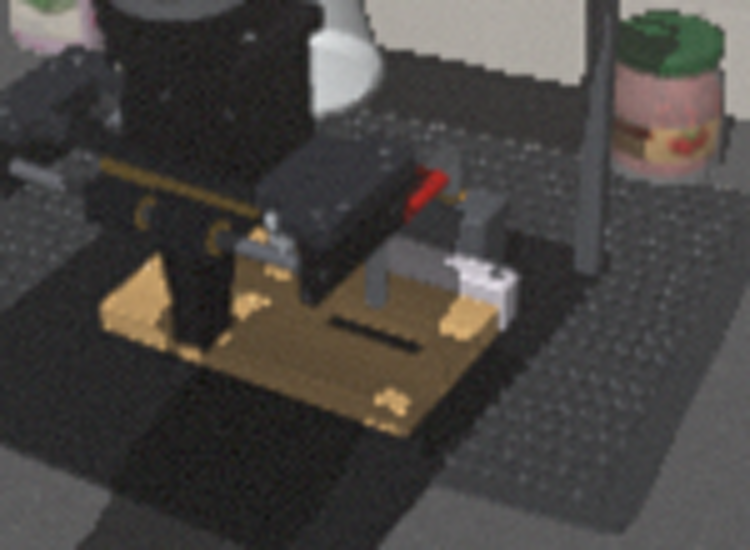

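Run:
```python
from h import *
d=grab('scene')
f=lambda u,v,z=.024:onz(d,220+u/5-.4,190+v/5-.4,z)
L,F,Rr=f(100,304),f(405,418),f(502,310)
a=lambda p,q:np.arctan2(*((p-q)[[1,0]]))-np.pi/2
print(L,F,Rr,'yaw front',a(L,F),np.linalg.norm(L-F),'side',np.arctan2(*((Rr-F)[[1,0]])))
for th in(-.125,-.15):
    c,s=np.cos(th),np.sin(th);M=np.array([[c,-s],[s,c]])
    print(th,'origin from F',F[:2]-M@[-.098,-.14],'from L',L[:2]-M@[-.098,.06],'R',Rr[:2]-M@[.012,-.14])
R=rot(-.125,np.radians(38))
for p in([.56,-.0,.17],[.60,-.008,.15],[.671,-.018,.135],[.671,-.018,.112],[.671,-.018,.082]): print(p,goal(tip(p,R),R),tip(p,R))
```

```text
[0.60656436 0.1366455  0.024     ] [ 0.58036276 -0.06302613  0.024     ] [ 0.69105778 -0.07597778  0.024     ] yaw front -0.1304779396513518 0.20138342939625878 side -0.11647338551628307
-0.125 origin from F [0.69505259 0.06366341] from L [0.69631925 0.06489552] R [0.69660587 0.06442599]
-0.15 origin from F [0.69818366 0.06075688] from L [0.69449764 0.0626743 ] R [0.70011386 0.06424343]
[0.56, -0.0, 0.17] [-1.53  0.59 -0.84 -0.01 -7.57 -0.06] [0.51723995 0.00537302 0.22516075]
[0.6, -0.008, 0.15] [-2.89  0.5  -0.17 -0.01 -7.57 -0.06] [ 0.55723995 -0.00262698  0.20516075]
[0.671, -0.018, 0.135] [-5.28  0.48  0.34 -0.01 -7.57 -0.06] [ 0.62823995 -0.01262698  0.19016075]
[0.671, -0.018, 0.112] [-5.27  0.48  1.1  -0.01 -7.57 -0.06] [ 0.62823995 -0.01262698  0.16716075]
[0.671, -0.018, 0.082] [-5.27  0.48  2.1  -0.01 -7.57 -0.06] [ 0.62823995 -0.01262698  0.13716075]
```

Board yaw matches the station (-0.125) and its rear edge is on the fence. Tilt and approach the plate.

Call:
send_rows --rows "-0.3 0.1 -0.2 0 -1.4 0; -0.6 0.2 -0.4 0 -2.8 0; -0.9 0.3 -0.6 0 -4.2 0; -1.2 0.5 -0.8 0 -5.6 0; -1.5 0.6 -0.8 0 -7 0"

```text
t: 7.32
eef_pos: [0.5165, 0.007, 0.2243]
orientation: [0.162, 2.519, -0.049]
contact_force: [0.3, -0.7, -0.1]
grip_width: 0.0004
finger_force: 0.0
```

```bash
cat > g.py <<'E'
from h import *
s=arm.sense();print(s['eef_pos'],s['contact_force'],s['joints'])
R=rot(-.125,np.radians(38));print('tip',Ro.from_rotvec(s['orientation']).apply([0,0,.07])+s['eef_pos'])
for p in([.60,-.008,.15],[.671,-.018,.135],[.671,-.018,.112],[.671,-.018,.082]): print(p,goal(tip(p,R),R))
E
python3 g.py
```

```text
[0.51647124 0.00697779 0.22425717] [ 0.33285589 -0.65702263 -0.05776592] [-0.30482312 -0.24836872  0.12958205  2.29279493  0.40403841  0.53129639
  0.98166087]
tip [0.55673437 0.00193565 0.16721808]
[0.6, -0.008, 0.15] [-0.76 -0.15  1.32  0.   -0.51 -0.04]
[0.671, -0.018, 0.135] [-2.42 -0.18  3.12  0.   -0.51 -0.04]
[0.671, -0.018, 0.112] [-1.98 -0.18  3.74  0.   -0.51 -0.04]
[0.671, -0.018, 0.082] [-1.4  -0.18  4.56  0.   -0.51 -0.04]
```

Call:
send_rows --rows "-0.5 -0.05 0.7 0 -0.3 0; -1 -0.1 1.4 0 -0.5 0; -1.5 -0.1 2 0 -0.5 0; -2 -0.15 2.6 0 -0.5 0; -2.4 -0.2 3.1 0 -0.5 0"

```text
t: 7.73
eef_pos: [0.6268, -0.0151, 0.186]
orientation: [0.161, 2.485, -0.056]
contact_force: [0.4, 0.6, 0.8]
grip_width: 0.0006
finger_force: 0.0
```

```bash
python3 g.py
python3 - <<'E'
from h import *
d=grab('scene');e=grab('side')
cv2.imwrite('pics/c6.png',np.hstack([cv2.resize(d['frame'][140:270,240:370],(400,400),interpolation=cv2.INTER_CUBIC),cv2.resize(e['frame'][160:290,200:330],(400,400),interpolation=cv2.INTER_CUBIC)]))
E
```

```text
[ 0.62681225 -0.01512884  0.18599026] [0.37017983 0.56862722 0.7749094 ] [-0.27126171  0.04843929  0.19722358  2.13200306  0.355762    0.3403839
  1.06562886]
tip [ 0.66894693 -0.02068577  0.13036842]
[0.6, -0.008, 0.15] [ 1.48  0.11 -1.94 -0.04 -0.12 -0.04]
[0.671, -0.018, 0.135] [-0.11  0.09 -0.09 -0.04 -0.12 -0.04]
[0.671, -0.018, 0.112] [ 0.35  0.09  0.52 -0.04 -0.12 -0.04]
[0.671, -0.018, 0.082] [ 0.96  0.09  1.32 -0.04 -0.12 -0.04]
```

View pics/c6.png

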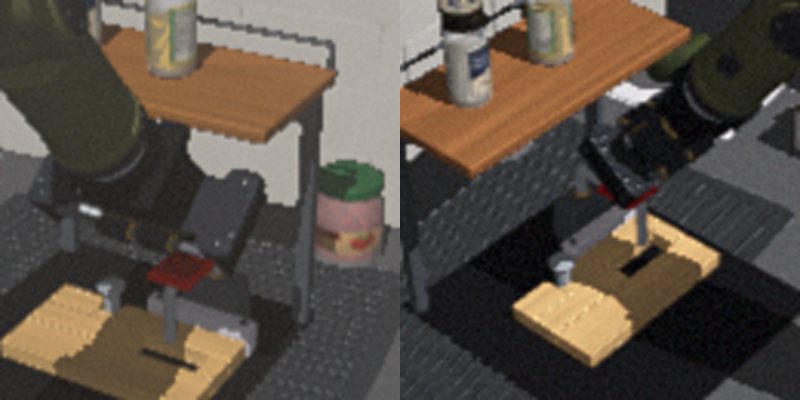

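The fingers are above the red plate (scene crop 180,270), clear of the shelf. The board is home and the leg is over the slot. Pressing.

Call:
send_rows --rows "0.15 0 0.2 0 0 0; 0.3 0 0.4 0 0 0; 0.45 0 0.6 0 0 0; 0.55 0 0.72 0 0 0; 0.65 0 0.85 0 0 0"

```text
t: 8.25
eef_pos: [0.626, -0.0146, 0.1567]
orientation: [0.161, 2.482, -0.054]
contact_force: [-11.2, 0.1, 14.6]
grip_width: 0.0003
finger_force: 7.3
```

Call:
send_rows --rows "0.06 0 0.08 0 0 0; 0.12 0 0.16 0 0 0; 0.18 0 0.24 0 0 0; 0.24 0 0.32 0 0 0; 0.24 0 0.32 0 0 0"

```text
t: 8.67
eef_pos: [0.626, -0.0145, 0.1441]
orientation: [0.161, 2.482, -0.054]
contact_force: [-2.5, 0.2, 2.7]
grip_width: 0.0004
finger_force: 1.5
```

```bash
python3 g.py
```

```text
[ 0.62596898 -0.0145302   0.14409784] [-2.49432435  0.17501244  2.69665358] [-0.28881761  0.1131526   0.21858751  2.16790549  0.43966641  0.24221392
  0.96709392]
tip [ 0.66823739 -0.02002954  0.08857182]
[0.6, -0.008, 0.15] [ 0.6   0.1  -3.03 -0.03 -0.1  -0.04]
[0.671, -0.018, 0.135] [-0.99  0.07 -1.18 -0.03 -0.1  -0.04]
[0.671, -0.018, 0.112] [-0.52  0.07 -0.57 -0.03 -0.1  -0.04]
[0.671, -0.018, 0.082] [ 0.09  0.07  0.22 -0.03 -0.1  -0.04]
```

Call:
send_rows --rows "0.04 0 0.05 0 0 0; 0.08 0 0.1 0 0 0; 0.12 0 0.15 0 0 0; 0.15 0 0.2 0 0 0; 0.15 0 0.2 0 0 0"

```text
t: 9.08
eef_pos: [0.6275, -0.0146, 0.1396]
orientation: [0.162, 2.478, -0.054]
contact_force: [-13.4, 0.2, 18.8]
grip_width: 0.0009
finger_force: 9.4
```

Call:
send_rows --rows "0.03 0 0.04 0 0 0; 0.03 0 0.04 0 0 0; -0.2 0 -0.27 0 0 0; -0.5 0 -0.67 0 0 0; -0.8 0 -1.07 0 0 0"

```text
t: 9.5
eef_pos: [0.6252, -0.0146, 0.1765]
orientation: [0.161, 2.484, -0.055]
contact_force: [0.2, -0.3, -0.1]
grip_width: 0.0005
finger_force: 0.0
```

Call:
send_rows --rows "0.3 0 -0.8 0 0 0; 0.6 0 -1.8 0 0 0; 0.9 0 -2.8 0 0 0; 1.2 0 -3.8 0 0 0; 1.4 0 -4.5 0 0 0"

```text
t: 9.92
eef_pos: [0.5178, 0.0035, 0.2549]
orientation: [0.153, 2.481, -0.047]
contact_force: [1.2, 0.3, 0.6]
grip_width: 0.0009
finger_force: 0.0
```

```bash
python3 g.py|head -1
python3 - <<'E'
from h import *
d=grab('scene');e=grab('side')
cv2.imwrite('pics/c7.png',np.hstack([cv2.resize(d['frame'][140:270,240:370],(400,400),interpolation=cv2.INTER_CUBIC),cv2.resize(e['frame'][160:290,200:330],(400,400),interpolation=cv2.INTER_CUBIC)]))
E
```

```text
[0.51777586 0.00348315 0.25490679] [1.18301782 0.32879393 0.61150237] [-0.16055878 -0.28978496  0.00719252  2.2740065   0.32523297  0.54188974
```

View pics/c7.png

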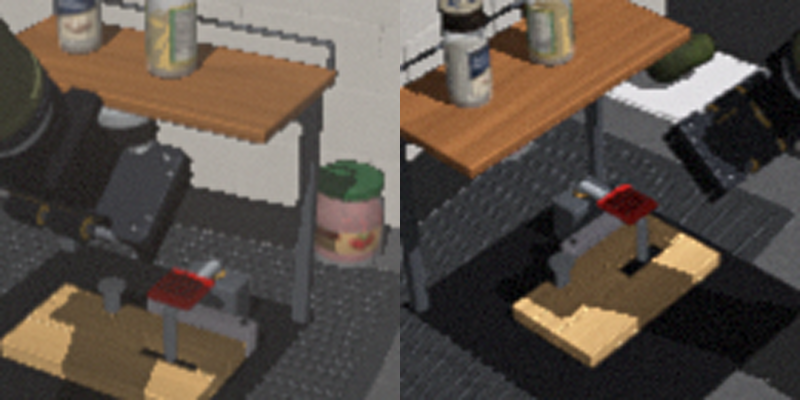

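The plate has stayed down (scene crop 180,288, was 270), and the leg passes into the slot at (170,352). The arm is clear, so I'm handing in.

```bash
python3 -c "
from h import *
print(arm.close_job())"
```

```text
the job is handed in; nothing more can be done
None
```

The job is handed in: the board looks square along the fence and seated on the pin, the bow stays down through the hand slot, and the arm is clear; the hand-in call returned no verdict, so this rests on my last camera views and the force readings.

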